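Clamp a re-tipped shoe heel in the bonding clamp

TASK

The shoe heel in the bench clamp has a freshly cemented rubber top-piece and must be clamped while it sets. Nothing is to be picked up: with the lever still up, push the clamp strap round with a finger until it lies over the heel, home against its stop pin, and then push the cam lever all the way down. Do not shift the heel, and leave the other things on the bench where they are.

Things in the scene. Friction and masses are not known exactly. Their poses are not given: they have to be found in the camera images.
- base: The clamp's dark steel base plate, 130 (x) x 220 (y) x 15 mm, bolted to the bench. Origin on the bench surface. The strap turns on an upright stud at (0, -55) mm on it, over a collar 52 mm wide and 33 mm high; the heel sits at (0, 45) mm between six upright dowels 14 mm high. When home, the strap points along the plate's +y axis, its +x side against a 10 mm upright stop pin at (20.5, -12) mm whose top is 83 mm above the bench. The strap starts swung out to the -x side.
- swing (a joint): Angle of the strap about the upright stud, rad. 0 = home over the heel, against the stop pin; it grows as the strap swings out, anticlockwise from above (at 1.57 it points along the plate's -x axis). Stays where it is left (friction about 0.12 N m).
- pivot (a point): Point on the strap's swing axis, at half the strap's thickness, 81 mm above the bench. Its x axis points along the strap to the nose, z up.
- nose (a point): Middle of the strap's free end, 120 mm from the swing axis, 81 mm above the bench while the lever is up. The strap is a flat steel bar 30 mm wide and 12 mm thick with round ends, underside 75 mm above the bench (25 mm over the heel). A hexagon nut and screw end stand up to 12 mm above it at 100 mm from the axis. x along the strap, z up.
- foot: The strap's round rubber-faced pressure foot, 34 mm across, 17 mm high, under the strap at 100 mm from the swing axis. Origin at the centre of its rubber underside, about 2 to 3 mm over the heel while the lever is up, pressed on the heel by a stiff spring (about 14 N) when the lever is down.
- lever (a joint): Angle through which the cam lever has been pushed down, rad. 0 = fully raised (handle 1.35 rad above level), 1.30 = fully down at its stop (handle 0.05 rad above level). It turns with the strap, always pointing away from the nose (down, it reaches out over the tail side), and stays where it is left (friction about 0.28 N m, some 3 to 5 N at the grip). Pushing it down lowers the strap 4.4 mm.
- lever_pin (a point): Centre of the level cross-pin on which the cam lever turns, straight above the strap's pivot, about 108 mm above the bench. Its x axis points to the strap's nose, z up.
- lever_end (a point): Free end of the cam lever, 126 mm from the cross-pin, on the handle's centre line. A black round grip, 20 mm in diameter, covers the outer 74 mm. Its -x axis points from the pin out along the handle.
- heel: The shoe heel in the clamp: D-shaped, 62 mm wide, 61 mm long, 35 mm high, layered brown with a black rubber top-piece, its flat breast towards the clamp's stud. Loose, 110 g. Origin at the centre of its underside, which rests on the plate 15 mm above the bench; top 50 mm above the bench.
- spare_heel: Bystander: the other shoe's heel, the same shape and size, standing on the bench beside the clamp. Origin at the centre of its underside.
- tin: Bystander: round metal cement tin, 87 mm in diameter, 104 mm high. Origin at the centre of its underside.
- hammer: Bystander: cobbler's hammer lying on the bench, 220 mm long, 33 mm high, head 110 mm across. Origin under the middle of the handle, head at +x.

How it is judged (in metres and radians):
On the way, in this order (a step that is already met when the one before it is completed fails the run):
1. the strap lies home over the heel, within 0.08 rad of its stop, with the lever still up (value of joint swing below 0.08 rad and value of joint lever below 0.5 rad), for 0.2 s.
2. the cam lever is all the way down and the foot presses the heel (value of joint lever above 1.2 rad and value of joint swing below 0.08 rad and contact force between foot and heel above 6 N), for 0.2 s.
At the end, for the whole second after the job is handed in: The strap is within 0.08 rad of its stop over the heel, the cam lever within 0.1 rad of fully down, the foot presses the heel with more than 6 N, and the heel lies still within 5 mm of where it started (all of step 2 and distance of heel from where it was at the start of the episode below 0.005 m and linear speed of heel below 0.02 m/s); the robot touches nothing.
It fails at once if the cam lever is pushed down before the strap is over the heel (value of joint lever above 0.6 rad and value of joint swing above 0.2 rad).
It fails at once if the heel is shifted or lifted by more than 5 mm (distance of heel from where it was at the start of the episode above 0.005 m).
It fails at once if the tin, the hammer or the spare heel is moved or lifted by more than 15 mm (distance of any of tin, hammer, spare_heel from where it was at the start of the episode above 0.015 m).
It also fails if it takes over 51 s, if anything falls off the work surface, if the arm or the gripper's body presses on something with over 40 N, if the wrist force passes 120 N, or if a joint passes its speed limit or range.

ROBOT

A 6-joint arm with a two-finger parallel gripper is mounted at the origin on the work surface. World frame = base frame: x ahead of the robot, y to its left, z up, the work surface at z = 0. Lengths are in m, angles in degrees, forces in N, time in s.
With the tool pointing down it reaches from about 0.35 to 0.85 m from the base axis. Payload 8.1 kg.
Tool frame: the origin (TCP) lies midway between the tips of the shut fingers; the grasp point (between the pads) lies 19 mm behind it; z points along the fingers, y is the line along which they close (so a half turn about z gives the same grasp; the last joint's range is limited). The gripper opens to 85 mm and grips with 20 to 120 N. Pads are 22 mm wide; open, the fingers measure 114 mm over their backs; the gripper's body (76 mm by 85 mm) begins 54 mm behind the grasp point. The pads swing forward as they close: fully open they stand 13 mm farther back than shut.
Start: joints at [-78.174, 7.471, 85.268, -0, 87.261, -4.893], TCP at [0.173, -0.575, 0.231] pointing down, gripper open.
Joint ranges: [-169.43, 169.43], [-51.17, 129.36], [1.28, 143.12], [-76.62, 256.62], [0, 156.53], [-152.29, 152.29]. Speed limits (degrees/s): [136.94, 136.94, 159.86, 180, 180, 180].

INTERFACE

Orientations are given as [roll, pitch, yaw] about the fixed x, y, z axes, in that order (R = Rz(yaw) Ry(pitch) Rx(roll)).
In Python, from plant import bot gives the robot as it stands.
- The arm moves only by the tool send_rows, never from a script. Its argument "targets" is a list that holds one entry, the list of rows, each a list of 5 numbers: the shift along the tool's x, y, z in units of 40 mm (1.0 is 40 mm), then the turn about the tool's z in degrees, then the gripper command: -1 is fully open, 1 is shut, values between are in proportion. A call has 1 to 8 rows; each row shifts and turns the commanded pose from where the row before left it, along the tool's axes as they then stand; what a row does not reach is not made up. A row lasts 1/10 s, in which the tool goes at most 50 mm and 8.59 degrees, less where a joint would pass 70% of its speed; a pose out of reach is approached as far as the arm can. A call is refused whole if a number of a shift passes 1 or a number of a turn 8.59, either way. A call with a gripper value outside its range is refused whole. The fingers move at their own pace and stop on an object; "newtons" is the grip in N (left out, the last holds). Time passes only in rows, so rows that do not move let the fingers close. It gives the time, the measured TCP pose, the force, the opening and the grip force at its end, in the units of the state.
- bot.sense(): the state, without advancing time (a new reading comes with each control period).
- bot.capture(name): name is "scene" or "top"; returns a dict with "image" (480x640x3 uint8, blue, green, red), "depth" (480x640 float32, m along the optical axis (not along the pixel's ray), 0 where there is no reading), "fx", "fy", "cx", "cy" (pixels), "rvec" (rotation vector, rad) and "tvec" (3), from world to camera coordinates, as OpenCV has them. Camera axes: x right, y down, z forward; pixel columns grow to the right and rows downward; lengths in m; the calibration is good to about 2 mm. A picture is of the moment at which its call begins.
- bot.hand_in(): hands the job in; it is judged then, once.
The state is a dict: "time_s": time; "qpos": joint angles; "qd": joint speeds; "effort": joint torques, N m; "ee_pos": TCP position; "tool_rot": TCP orientation; "wrist_force": force on the tool from outside, world axes, zero at the start; "wrist_torque": the same for the moment, N m; "width": finger opening in m; "finger_force": force on a finger pad.
Only numpy, scipy, OpenCV 4.12 (cv2) and the standard library are available. Lean on these libraries where they do the work, as an engineer would, in place of code of your own. Each camera call takes 0.05 s, during which the arm holds its last target. There are 200 camera calls.

## Working session

There is one attempt and no reset: what is moved stays moved. The work goes in short steps, Python scripts to look and compute and a tool call to move; the robot and the scene stay as the last step left them, time stands still between calls to the robot, and variables do not carry over. Pictures are saved under pics/ and viewed, at most 10 in all, crops included, and the job is handed in when it is done.

Besides the shell and the picture viewer there is one more tool, called after "Request:" by a JSON object that holds its "fn" and its "kwargs", one argument or row to a line. send_rows: Moves the arm, as the interface text tells. Its arguments: {"type":"object","properties":{"targets":{"type":"array","items":{"type":"array","items":{"type":"array","items":{"type":"number"}}}},"newtons":{"type":"number"}},"required":["targets"]}

```bash
mkdir -p pics; cat > h.py <<'E'
import numpy as np,cv2
from plant import bot
def cap(n,save=None):
    c=bot.capture(n)
    np.savez(f'/tmp/{n}.npz',**c)
    if save: cv2.imwrite(f'pics/{save}.png',c['image'])
    return c
def cloud(c):
    d=c['depth'];v,u=np.mgrid[:480,:640]
    P=np.stack([(u-c['cx'])/c['fx']*d,(v-c['cy'])/c['fy']*d,d],-1)
    R=cv2.Rodrigues(np.array(c['rvec']))[0]
    W=(P-np.array(c['tvec']).ravel())@R
    W[d==0]=np.nan
    return W
E
python3 - <<'E'
from h import *
for n in ('top','scene'): cap(n,n+'0')
s=bot.sense();print(s['time_s'],s['ee_pos'],s['tool_rot'],s['width'])
E
```

```text
0.1 [ 0.17251914 -0.57413209  0.23032753] [-1.79901854e+02 -8.17515884e-03  1.67209706e+01] 0.08525403316482663
```

View pics/top0.png

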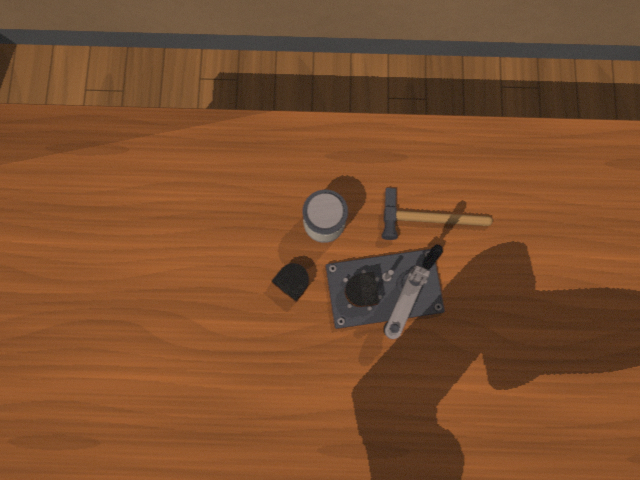

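View pics/scene0.png

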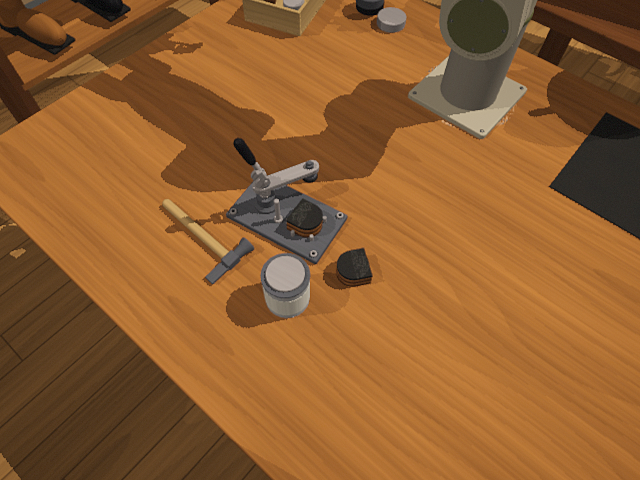

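Top view: the plate has screws at (333,268), (341,322), (438,307). The heel is at (365,290), the stud at about (418,275), the strap nose at (394,331), the stop pin at (388,276) and the grip end at (436,250). The tin, hammer and spare heel are all to the top or left of the plate.

```bash
python3 - <<'E'
from h import *
c=dict(np.load('/tmp/top.npz'));W=cloud(c)
R=cv2.Rodrigues(c['rvec'])[0];C=-R.T@c['tvec'].ravel();print('cam',C,'fx',c['fx'])
def at(u,v,z):
    d=R.T@np.array([(u-c['cx'])/c['fx'],(v-c['cy'])/c['fy'],1]);return C+d*(z-C[2])/d[2]
for n,u,v in [('s1',333,268),('s2',341,322),('s3',438,307),('heel',365,290),('lp',418,275),('nose',394,332),('nut',396,326),('pin',388,276),('grip',436,250),('tin',325,211),('spare',292,280),('ham',390,190),('hamend',490,221)]:
    print(n,W[v,u].round(4))
# strap points: height 80-92
m=(W[...,2]>.078)&(W[...,2]<.092)
v,u=np.nonzero(m);k=(u>375)&(u<450)&(v>240)&(v<345)
P=W[v[k],u[k]];print(len(P),P.min(0),P.max(0));vx,vy,x0,y0=cv2.fitLine(P[:,:2].astype(np.float32),cv2.DIST_HUBER,0,.01,.01).ravel();print('strap',vx,vy,x0,y0,np.degrees(np.arctan2(vy,vx)))
# plate 
m=(W[...,2]>.010)&(W[...,2]<.020)
v,u=np.nonzero(m);k=(u>320)&(u<450)&(v>240)&(v<335)
P=W[v[k],u[k]];print('plate',cv2.minAreaRect(P[:,:2].astype(np.float32)*1000))
m=(W[...,2]>.044)&(W[...,2]<.056);v,u=np.nonzero(m);k=(u>340)&(u<387)&(v>265)&(v<315);print('heel',W[v[k],u[k]].mean(0))
m=(W[...,2]>.1);v,u=np.nonzero(m);k=(u>400)&(u<450)&(v>240)&(v<300);P=W[v[k],u[k]];i=P[:,2].argsort()
print(P[i[::max(1,len(i)//15)]].round(3))
im=cv2.resize(c['image'][230:350,310:460],None,fx=5,fy=5,interpolation=cv2.INTER_CUBIC);cv2.imwrite('pics/crop1.png',im)
E
```

```text
cam [0.42809682 0.04932128 1.18368201] fx 588.5371534071074
s1 [0.6087 0.0154 0.0235]
s2 [ 0.5027 -0.0026  0.0206]
s3 [ 0.5372 -0.193   0.0216]
heel [ 0.563  -0.0462  0.0534]
lp [ 0.5851 -0.1368  0.1203]
nose [ 0.4825 -0.0964  0.0958]
nut [ 0.4933 -0.0999  0.097 ]
pin [ 0.5897 -0.089   0.0649]
grip [ 0.6112 -0.1475  0.2305]
tin [0.7044 0.0353 0.105 ]
spare [0.5807 0.0957 0.0358]
ham [ 0.7767 -0.0992  0.0125]
hamend [ 0.7155 -0.3025  0.0172]
902 [ 0.47177064 -0.14670149  0.07807553] [ 0.59896674 -0.07989194  0.09194056]
strap 0.932866 -0.36022362 0.5235407 -0.11113051 -21.113928
plate ((596.8740234375, -82.92105865478516), (177.57461547851562, 220.397705078125), 10.062959671020508)
heel [ 0.56453534 -0.04035837  0.05150436]
[[ 0.595 -0.127  0.101]
 [ 0.582 -0.122  0.113]
 [ 0.582 -0.143  0.117]
 [ 0.583 -0.14   0.12 ]
 [ 0.589 -0.126  0.131]
 [ 0.587 -0.148  0.138]
 [ 0.591 -0.126  0.141]
 [ 0.592 -0.137  0.15 ]
 [ 0.59  -0.143  0.174]
 [ 0.595 -0.141  0.186]
 [ 0.608 -0.137  0.197]
 [ 0.607 -0.139  0.208]
 [ 0.615 -0.14   0.217]
 [ 0.606 -0.155  0.224]
 [ 0.617 -0.153  0.227]
 [ 0.611 -0.151  0.23 ]]
```

View pics/crop1.png

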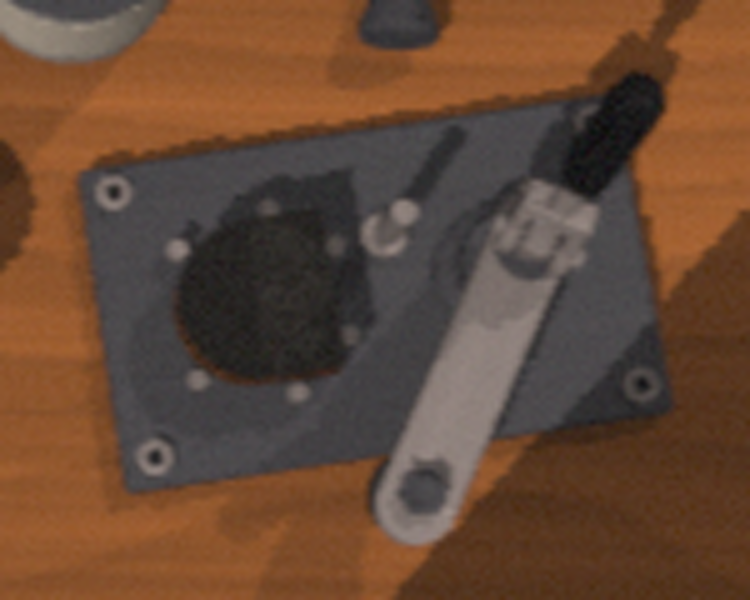

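The plate is at yaw ≈10° with its centre at about (0.573,-0.089), and the strap is at swing ≈0.95 rad. I'll shut the gripper, align the tool with the plate axes, and go to plate coordinates (-97,-44) mm, which is the pushing side of the strap.

Request:
{"fn": "send_rows", "kwargs": {
  "targets": [
    [[0,0,0,6.7,1],[0.6,-0.57,0,0,1],[0.6,-0.57,0,0,1],[0.6,-0.57,0,0,1],[0.6,-0.57,0,0,1],[0.6,-0.57,0,0,1],[0.6,-0.57,0,0,1],[0.6,-0.57,0,0,1]]
  ]
}}

```text
time_s: 0.9
ee_pos: [0.3108, -0.3869, 0.2309]
tool_rot: [-180.0, 0.0, 10.0]
wrist_force: [0.1, -0.8, 0.3]
width: 0.0001
finger_force: 0.0
```

Request:
{"fn": "send_rows", "kwargs": {
  "targets": [
    [[0.6,-0.57,0,0,1],[0.6,-0.57,0,0,1],[0.6,-0.57,0,0,1],[0.6,-0.57,0,0,1],[0.6,-0.57,0,0,1],[0.6,-0.57,0,0,1],[0.6,-0.57,0,0,1],[0,0,0,0,1]]
  ]
}}

```text
time_s: 1.7
ee_pos: [0.4494, -0.1988, 0.2309]
tool_rot: [-179.9, -0.0, 10.2]
wrist_force: [-1.1, -0.0, -0.0]
width: 0.0001
finger_force: 0.0
```

Request:
{"fn": "send_rows", "kwargs": {
  "targets": [
    [[0,0,0,0,1],[0,0,0,0,1]]
  ]
}}

```text
time_s: 1.9
ee_pos: [0.4474, -0.2023, 0.231]
tool_rot: [-180.0, 0.0, 10.0]
wrist_force: [-0.2, 0.1, 0.2]
width: -0.0003
finger_force: 0.0
```

Request:
{"fn": "send_rows", "kwargs": {
  "targets": [
    [[0.58,-0.57,0,0,1],[0.58,-0.57,0,0,1],[0,0,0.7,0,1],[0,0,0.8,0,1],[0,0,0.8,0,1],[0,0,0.8,0,1],[0,0,0.9,0,1],[0,0,0,0,1]]
  ]
}}

```text
time_s: 2.7
ee_pos: [0.4811, -0.1483, 0.066]
tool_rot: [-179.7, 0.5, 9.9]
wrist_force: [-1.6, 0.9, -0.4]
width: 0.0001
finger_force: 0.0
```

```bash
python3 - <<'E'
from h import *
print(bot.sense()['ee_pos'])
c=cap('top');cv2.imwrite('pics/crop2.png',cv2.resize(c['image'][230:370,310:470],None,fx=4,fy=4))
c=cap('scene');cv2.imwrite('pics/crop3.png',cv2.resize(c['image'][80:280,170:390],None,fx=3,fy=3))
E
```

```text
[ 0.48108558 -0.1483119   0.06595836]
```

View pics/crop3.png

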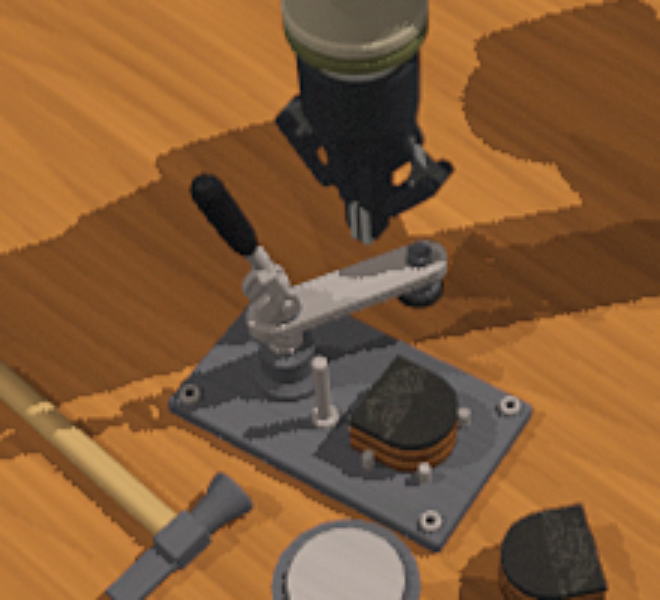

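The finger is beside the strap on the outer side, well placed and clear of the lever. Next I'll push along the arc.

Request:
{"fn": "send_rows", "kwargs": {
  "targets": [
    [[0,0,-0.08,0,1],[0.11,-0.14,0,0,1],[0.11,-0.14,0,0,1],[0.05,-0.145,0,0,1],[0.05,-0.145,0,0,1],[0.05,-0.145,0,0,1],[0.09,-0.12,0,0,1],[0.09,-0.12,0,0,1]]
  ]
}}

```text
time_s: 3.6
ee_pos: [0.5008, -0.1069, 0.0744]
tool_rot: [-180.0, 0.0, 10.0]
wrist_force: [-1.0, -1.4, 0.3]
width: -0.0
finger_force: 0.8
```

Request:
{"fn": "send_rows", "kwargs": {
  "targets": [
    [[0.09,-0.12,0,0,1],[0.09,-0.12,0,0,1],[0.12,-0.1,0,0,1],[0.12,-0.1,0,0,1],[0.12,-0.1,0,0,1],[0.12,-0.1,0,0,1]]
  ]
}}

```text
time_s: 4.2
ee_pos: [0.5225, -0.0772, 0.0743]
tool_rot: [-180.0, 0.0, 10.0]
wrist_force: [-0.9, -1.6, 0.1]
width: 0.0001
finger_force: 0.7
```

```bash
python3 - <<'E'
from h import *
s=bot.sense();print(s['ee_pos'],s['wrist_force'])
c=cap('top')
c=cap('scene');cv2.imwrite('pics/crop4.png',cv2.resize(c['image'][80:280,170:390],None,fx=3,fy=3))
E
```

```text
[ 0.52251139 -0.07723435  0.07434359] [-0.8884694  -1.6435815   0.13702497]
```

View pics/crop4.png

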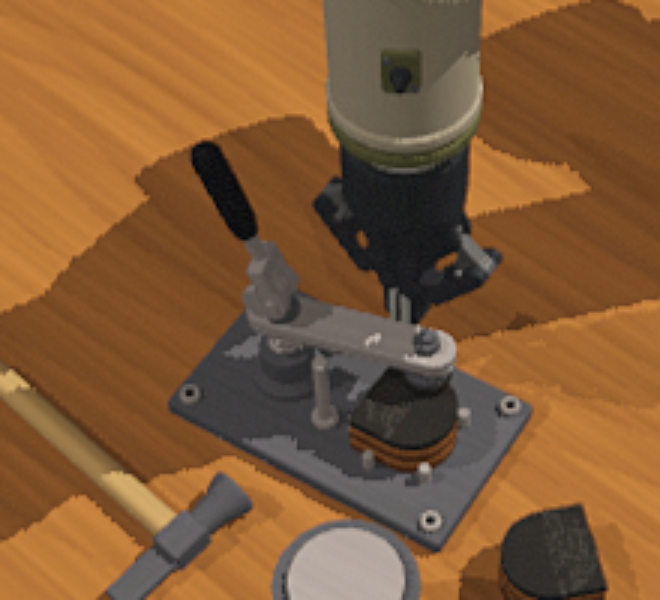

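The strap is about 0.25 rad from home with the lever still up, so I'll continue to the stop.

Request:
{"fn": "send_rows", "kwargs": {
  "targets": [
    [[0.13,-0.06,0,0,1],[0.13,-0.06,0,0,1],[0.13,-0.06,0,0,1],[0.1,-0.05,0,0,1],[0.05,0,0,0,1],[0,0,0,0,1]]
  ]
}}

```text
time_s: 4.9
ee_pos: [0.5406, -0.0648, 0.0743]
tool_rot: [-180.0, 0.2, 10.0]
wrist_force: [-10.5, -1.5, 6.9]
width: -0.0001
finger_force: 5.1
```

Request:
{"fn": "send_rows", "kwargs": {
  "targets": [
    [[0.04,0,0,0,1],[0,0,0,0,1],[0,0,0,0,1]]
  ]
}}

```text
time_s: 5.2
ee_pos: [0.5408, -0.0647, 0.0742]
tool_rot: [-179.9, 0.4, 10.0]
wrist_force: [-16.8, -2.8, 13.2]
width: -0.0
finger_force: 8.8
```

The strap is on the stop (firm ~17 N reaction). I'll back away, lift, and check the lever.

Request:
{"fn": "send_rows", "kwargs": {
  "targets": [
    [[-0.3,0,0,0,1],[-0.4,0,0,0,1],[0,0,-0.9,0,1],[0,0,-0.9,0,1],[0,0,-0.9,0,1],[0,0,-0.9,0,1],[0,0,-0.9,0,1],[0,0,0,0,1]]
  ]
}}

```text
time_s: 6.0
ee_pos: [0.5192, -0.0698, 0.2614]
tool_rot: [179.8, -0.6, 10.0]
wrist_force: [0.3, -0.1, 1.0]
width: 0.0
finger_force: 0.0
```

```bash
python3 - <<'E'
from h import *
s=bot.sense();print(s['ee_pos'],s['wrist_force'])
c=cap('top');W=cloud(c)
v,u=np.mgrid[:480,:640];D=W-np.array([.573,-.0888,0]);a=np.radians(10)
px=D[...,0]*np.cos(a)+D[...,1]*np.sin(a);py=-D[...,0]*np.sin(a)+D[...,1]*np.cos(a);z=W[...,2]
m=(abs(px)<.02)&(py<-.055)&(py>-.11)&(z>.15)&(z<.25)
for b in np.arange(.15,.24,.015):
    k=m&(z>=b)&(z<b+.015)
    if k.any(): print(b.round(3),px[k].mean().round(4),py[k].mean().round(4),k.sum())
cv2.imwrite('pics/crop5.png',cv2.resize(c['image'][230:350,310:460],None,fx=5,fy=5))
E
```

```text
[ 0.51917147 -0.0697644   0.26138057] [ 0.33230807 -0.08611422  1.04940386]
```

View pics/crop5.png

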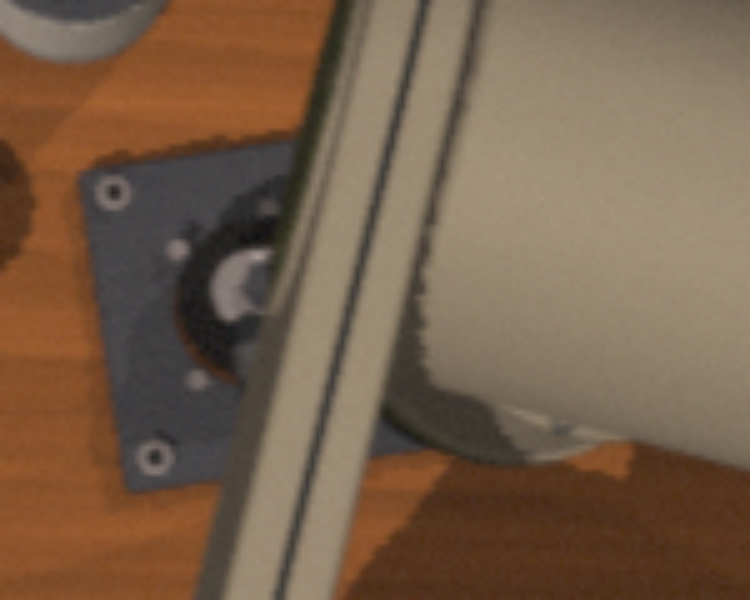

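The arm hides the lever from above. The nut at crop (262,283) shows the strap over the heel. I'll use the scene camera's depth for the lever.

```bash
python3 - <<'E'
from h import *
c=cap('scene','scene6');W=cloud(c)
D=W-np.array([.573,-.0888,0]);a=np.radians(10)
px=D[...,0]*np.cos(a)+D[...,1]*np.sin(a);py=-D[...,0]*np.sin(a)+D[...,1]*np.cos(a);z=W[...,2]
m=(abs(px)<.03)&(py<-.05)&(py>-.12)&(z>.15)&(z<.25)
for b in np.arange(.15,.24,.015):
    k=m&(z>=b)&(z<b+.015)
    if k.any(): print(b.round(3),px[k].min().round(4),px[k].max().round(4),py[k].min().round(4),py[k].max().round(4),k.sum())
m=(z>.077)&(z<.09)&(py>-.06)&(py<.08)&(abs(px)<.03)
for b in np.arange(-.03,.08,.02):
    k=m&(py>=b)&(py<b+.02)
    if k.any(): print('strap',b.round(3),px[k].min().round(4),px[k].max().round(4),k.sum())
R=cv2.Rodrigues(c['rvec'])[0];print('cam',-R.T@c['tvec'].ravel())
cv2.imwrite('pics/crop6.png',cv2.resize(c['image'][80:280,170:390],None,fx=3,fy=3))
E
```

```text
0.15 -0.0029 0.007 -0.0673 -0.0556 30
0.165 -0.0107 0.0079 -0.0743 -0.0574 62
0.18 -0.0098 0.0079 -0.082 -0.0611 76
0.195 -0.0094 0.0085 -0.0853 -0.0654 83
0.21 -0.0116 0.009 -0.0913 -0.0708 93
0.225 -0.0094 0.0063 -0.0895 -0.0744 44
strap -0.03 -0.0175 0.0136 145
strap -0.01 -0.0171 0.0238 164
strap 0.01 -0.016 0.0156 137
strap 0.03 -0.0166 0.0141 118
strap 0.05 -0.0162 0.0132 114
strap 0.07 -0.005 0.0037 7
cam [0.96370566 0.32214548 0.85917978]
```

View pics/crop6.png

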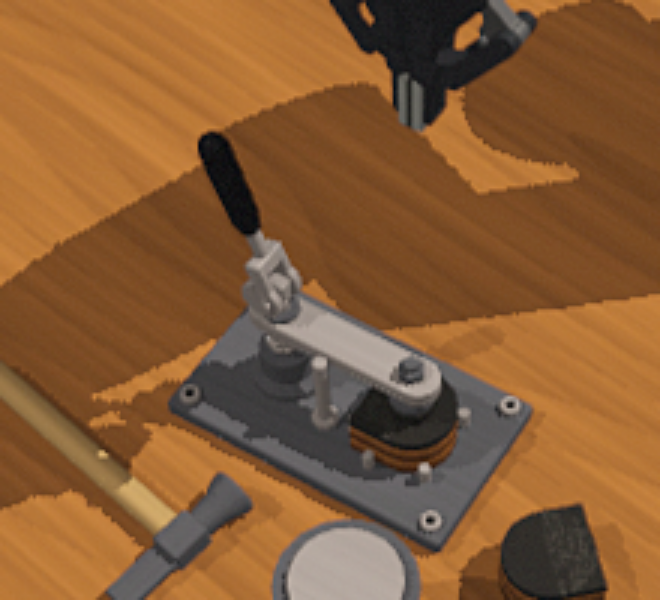

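The strap is home and straight, and the lever is up at plate x≈0. Now I'll move to the nose side of the grip.

Request:
{"fn": "send_rows", "kwargs": {
  "targets": [
    [[0.41,0.55,0,0,1],[0.41,0.55,0,0,1],[0.41,0.55,0,0,1],[0,0,0.5,0,1],[0,0,0.5,0,1],[0,0,0.4,0,1],[0,0,0,0,1],[0,0,0,0,1]]
  ]
}}

```text
time_s: 6.9
ee_pos: [0.5754, -0.1255, 0.1978]
tool_rot: [-180.0, 0.1, 10.0]
wrist_force: [0.6, 0.7, 0.5]
width: -0.0
finger_force: 0.0
```

Request:
{"fn": "send_rows", "kwargs": {
  "targets": [
    [[0.05,0.19,-0.06,0,1],[0.05,0.19,-0.06,0,1],[0,0.17,0.05,0,1],[0,0.17,0.05,0,1],[0,0.17,0.05,0,1],[0,0.17,0.05,0,1]]
  ]
}}

```text
time_s: 7.5
ee_pos: [0.5875, -0.1674, 0.1953]
tool_rot: [-180.0, -0.0, 10.0]
wrist_force: [1.9, 2.9, 1.0]
width: -0.0001
finger_force: 1.2
```

Request:
{"fn": "send_rows", "kwargs": {
  "targets": [
    [[0,0.13,0.08,0,1],[0,0.13,0.08,0,1],[0,0.13,0.08,0,1],[0,0.13,0.08,0,1]]
  ]
}}

```text
time_s: 7.9
ee_pos: [0.5907, -0.1876, 0.182]
tool_rot: [-180.0, 0.0, 10.0]
wrist_force: [1.0, 3.0, 1.4]
width: 0.0003
finger_force: 1.3
```

The lever is moving with about 3 N of reaction, so I'll keep following the arc.

Request:
{"fn": "send_rows", "kwargs": {
  "targets": [
    [[0,0.11,0.11,0,1],[0,0.11,0.11,0,1],[0,0.11,0.11,0,1],[0,0.11,0.11,0,1],[0,0.075,0.14,0,1],[0,0.075,0.14,0,1],[0,0.075,0.14,0,1],[0,0.075,0.14,0,1]]
  ]
}}

```text
time_s: 8.7
ee_pos: [0.596, -0.2169, 0.1421]
tool_rot: [180.0, -0.0, 10.0]
wrist_force: [0.2, 0.9, 2.3]
width: 0.0002
finger_force: 1.3
```

Request:
{"fn": "send_rows", "kwargs": {
  "targets": [
    [[0,0.03,0.15,0,1],[0,0.03,0.15,0,1],[0,0.03,0.12,0,1],[0,0,0.1,0,1],[0,0,0,0,1]]
  ]
}}

```text
time_s: 9.2
ee_pos: [0.5966, -0.2203, 0.1217]
tool_rot: [180.0, -0.0, 10.0]
wrist_force: [-0.4, -2.2, 2.2]
width: 0.0002
finger_force: 1.2
```

Request:
{"fn": "send_rows", "kwargs": {
  "targets": [
    [[0,0,0.08,0,1],[0,0,0.08,0,1],[0,0,0,0,1]]
  ]
}}

```text
time_s: 9.5
ee_pos: [0.5985, -0.2205, 0.1205]
tool_rot: [179.9, -0.2, 10.0]
wrist_force: [-8.9, 2.5, 28.8]
width: 0.0
finger_force: 14.8
```

Request:
{"fn": "send_rows", "kwargs": {
  "targets": [
    [[0,0,0.06,0,1],[0,0,0,0,1],[0,0,0,0,1]]
  ]
}}

```text
time_s: 9.8
ee_pos: [0.5997, -0.2204, 0.1202]
tool_rot: [179.8, -0.4, 10.1]
wrist_force: [-9.9, 6.4, 38.8]
width: -0.0002
finger_force: 19.4
```

The lever is hard against its stop (39 N). I'll lift off straight up and check.

Request:
{"fn": "send_rows", "kwargs": {
  "targets": [
    [[0,0,-0.3,0,1],[0,0,-0.6,0,1],[0,0,-0.9,0,1],[0,0,-0.9,0,1],[0,0,-0.5,0,1],[0,0,0,0,1],[0,0,0,0,1]]
  ]
}}

```text
time_s: 10.5
ee_pos: [0.5964, -0.2197, 0.2401]
tool_rot: [-180.0, 0.0, 10.0]
wrist_force: [-0.4, 0.6, -0.1]
width: 0.0004
finger_force: 0.0
```

```bash
python3 - <<'E'
from h import *
s=bot.sense();print(s['time_s'],s['ee_pos'],s['wrist_force'])
c=cap('scene');W=cloud(c)
D=W-np.array([.573,-.0888,0]);a=np.radians(10)
px=D[...,0]*np.cos(a)+D[...,1]*np.sin(a);py=-D[...,0]*np.sin(a)+D[...,1]*np.cos(a);z=W[...,2]
m=(abs(px)<.02)&(z>.08)&(z<.15)
for b in np.arange(-.19,-.1,.02):
    k=m&(py>=b)&(py<b+.02)
    if k.any(): print('grip top z',b.round(3),z[k].max().round(4),px[k].mean().round(4))
m=(z>.072)&(z<.088)&(abs(px)<.03)
for b in (-.03,.01,.03,.05):
    k=m&(py>=b)&(py<b+.02);print('strap',px[k].min().round(4),px[k].max().round(4))
cv2.imwrite('pics/crop7.png',cv2.resize(c['image'][80:280,170:390],None,fx=3,fy=3))
E
```

```text
10.5 [ 0.59643636 -0.21971379  0.24009065] [-0.41180196  0.62861682 -0.10983179]
grip top z -0.19 0.1212 0.0045
grip top z -0.17 0.125 0.005
grip top z -0.15 0.1239 0.0045
grip top z -0.13 0.1238 0.0037
grip top z -0.11 0.1214 0.0019
strap -0.017 0.0125
strap -0.0197 0.0118
strap -0.0208 0.0114
strap -0.0188 0.0104
```

View pics/crop7.png

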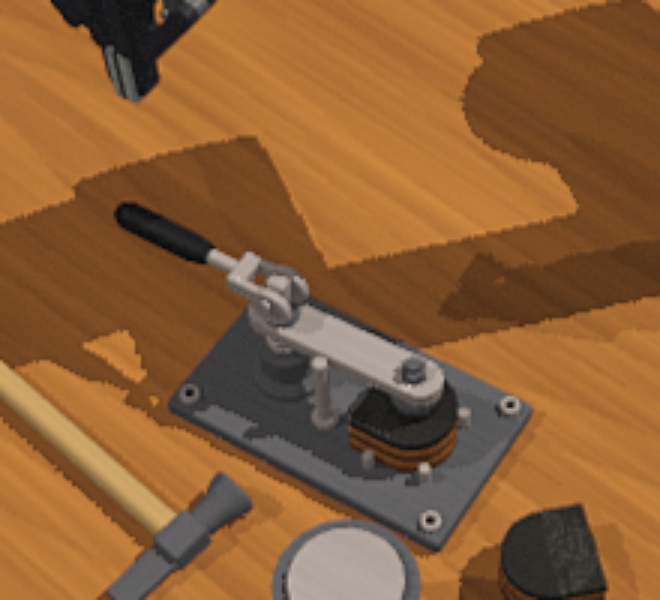

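The lever is down, but the grip reads about 4–5 mm towards +x, so the strap may have crept a few hundredths of a radian. I'll clear the arm and measure from the top camera.

Request:
{"fn": "send_rows", "kwargs": {
  "targets": [
    [[-0.5,0.4,0,0,1],[-0.6,0.6,0,0,1],[-0.6,0.6,0,0,1],[-0.6,0.6,0,0,1],[-0.6,0.6,0,0,1],[-0.6,0.6,0,0,1],[-0.6,0.6,0,0,1],[0,0,0,0,1]]
  ]
}}

```text
time_s: 11.35
ee_pos: [0.4595, -0.4085, 0.238]
tool_rot: [-179.8, 0.2, 9.8]
wrist_force: [0.0, 0.0, -0.8]
width: 0.0002
finger_force: 0.0
```

```bash
python3 - <<'E'
from h import *
c=cap('top');W=cloud(c)
D=W-np.array([.573,-.0888,0]);a=np.radians(10)
px=D[...,0]*np.cos(a)+D[...,1]*np.sin(a);py=-D[...,0]*np.sin(a)+D[...,1]*np.cos(a);z=W[...,2]
R=cv2.Rodrigues(c['rvec'])[0];C=-R.T@c['tvec'].ravel()
for nm,lo,hi,zl,zh in (('strap',-.025,.05,.07,.093),('grip',-.17,-.11,.1,.135)):
    k=(abs(px)<.035)&(py>lo)&(py<hi)&(z>zl)&(z<zh)
    P=np.c_[px[k],py[k]].astype(np.float32)
    vx,vy,x,y=cv2.fitLine(P,cv2.DIST_HUBER,0,.01,.01).ravel();print(nm,len(P),'slope',-vx/vy,x,y)
cv2.imwrite('pics/crop8.png',cv2.resize(c['image'][230:350,330:480],None,fx=5,fy=5,interpolation=cv2.INTER_CUBIC))
E
```

```text
strap 660 slope 0.099162124 -0.001204366 0.013553515
grip 348 slope 0.028085774 0.0026986676 -0.14085205
```

View pics/crop8.png

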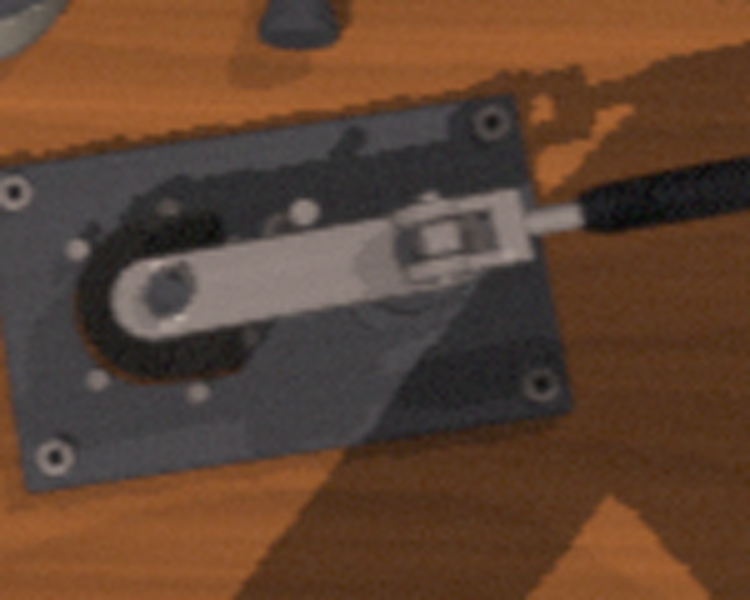

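The strap shows a small gap to the stop pin (pin at (303,212), strap edge about v=237), so I'll measure the angle properly by rectifying to the strap-top plane.

```bash
cat > ang.py <<'E'
from h import *
def rect(z,c,a=np.radians(9.9)):
    ys,xs=np.mgrid[-60:81:.5,-40:41:.5]/1000
    X=np.stack([.573+xs*np.cos(a)-ys*np.sin(a),-.0888+xs*np.sin(a)+ys*np.cos(a),np.full(xs.shape,z)],-1)
    uv=cv2.projectPoints(X.reshape(-1,3),c['rvec'],c['tvec'],np.array([[c['fx'],0,c['cx']],[0,c['fy'],c['cy']],[0,0,1.]]),None)[0].reshape(*xs.shape,2).astype(np.float32)
    return cv2.remap(cv2.cvtColor(c['image'],cv2.COLOR_BGR2GRAY),uv[...,0],uv[...,1],cv2.INTER_CUBIC)
def edges(c,z=.0826):
    g=cv2.GaussianBlur(rect(z,c),(5,5),0).astype(float);out=[]
    for y in range(-25,36,5):
        if -20<=y<=-5: continue
        r=g[int((y+60)*2)];d=np.diff(r)
        lo=d[30:80].argmax()+30;hi=d[80:130].argmin()+80
        out.append((y,lo/2-39.75,hi/2-39.75))
    o=np.array(out);print(o.tolist())
    for k in (1,2): 
        p=np.polyfit(o[:,0],o[:,k],1);print('edge',k,'angle',-p[0],'x at -55',np.polyval(p,-55))
    return g
E
python3 - <<'E'
from ang import *
c=dict(np.load('/tmp/top.npz'));g=edges(c)
W=cloud(c);
def at(u,v,z):
    R=cv2.Rodrigues(c['rvec'])[0];C=-R.T@c['tvec'].ravel();d=R.T@np.array([(u-c['cx'])/c['fx'],(v-c['cy'])/c['fy'],1]);return C+d*(z-C[2])/d[2]
P=[at(330+x/5-.4,230+y/5-.4,.017)[:2] for x,y in((14,192),(54,457),(541,384),(491,122))]
print(np.array(P).round(4).tolist(),np.mean(P,0))
for i,j in((3,0),(2,1)): d=P[j]-P[i];print('yaw',np.degrees(np.arctan2(d[1],d[0]))-90)
p=at(330+303/5-.4,230+212/5-.4,.083);s=np.mean(P,0);a=np.radians(9.9);d=p[:2]-s;print('pin',d[0]*np.cos(a)+d[1]*np.sin(a),-d[0]*np.sin(a)+d[1]*np.cos(a))
o=cv2.convertScaleAbs(cv2.resize(g,None,fx=2,fy=2),alpha=1.5);cv2.imwrite('pics/rect.png',o)
E
```

```text
[[-25.0, -15.25, 14.25], [0.0, -15.75, 13.25], [5.0, -16.25, 13.75], [10.0, -15.75, 12.75], [15.0, -16.75, 13.25], [20.0, -16.25, 12.75], [25.0, -16.75, 13.25], [30.0, -17.25, 12.25], [35.0, -18.25, 12.75]]
edge 1 angle 0.04309623430962345 x at -55 -13.551255230125518
edge 2 angle 0.0271966527196653 x at -55 14.98221757322176
[[0.6097, 0.0165], [0.5048, -0.0016], [0.5389, -0.1936], [0.6436, -0.175]] [ 0.57423795 -0.08841208]
yaw 10.042972286612581
yaw 10.04858755091
pin 0.01988201642703529 -0.006018470203463498
```

View pics/rect.png

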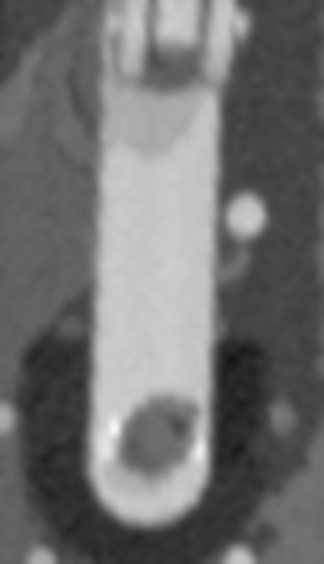

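The rectified view shows the strap straight, with only a hair's gap at the pin. Swing is about 0.03–0.04 rad, well inside 0.08; the lever is down and the arm is clear, so I'll hand in.

```bash
python3 -c "
from plant import bot
print(bot.hand_in())"
```

```text
the job is handed in; nothing more can be done
None
```

I pushed the strap over the heel and the cam lever down onto its stop, then handed the job in; the last measurement put the strap about 0.03–0.04 rad off its stop pin (limit 0.08), I didn't measure the heel's position or the foot's force on it, and the hand-in gave no verdict.

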